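Glue-up of a stepped wheel in the pinned pressing jig

ROBOT

A 6-joint arm with a two-finger parallel gripper is mounted at the origin on the work surface. World frame = base frame: x ahead of the robot, y to its left, z up, the work surface at z = 0. Lengths are in m, angles in rad, forces in N, time in s.
With the tool pointing down it reaches from about 0.35 to 0.775 m from the base axis. Payload 5.5 kg.
Tool frame: the origin (TCP) lies at the very end of the fingers, on their centre line; the grasp point (between the pads) lies 19 mm behind it (grip_point_offset is the distance from the TCP to the grasp point, in m); z points along the fingers, y is the direction in which the jaws open and shut (so a half turn about z gives the same grasp; the last joint's range is limited). The gripper opens to 85 mm and grips with 20 to 120 N. Pads are 22 mm wide; open, the fingers measure 114 mm over their backs; the gripper's body (76 mm by 85 mm) begins 54 mm behind the grasp point. The pads swing forward as they close: fully open they stand 13 mm farther back than shut.
Start: joints at [-0.14, 0.313, 0.046, 1.304, 0, 1.431], TCP at [0.575, -0, 0.231] pointing down, gripper open.
Joint ranges: [-2.76, 2.76], [-0.86, 1.69], [-1.03, 1.26], [-2.2, 2.34], [-1.47, 1.5], [-3.14, 3.14]. Speed limits (rad/s): [2.57, 2.57, 3.14, 3.14, 3.14, 3.14].

INTERFACE

Orientations are given as a unit quaternion [w, x, y, z].
In Python, from workcell import * gives the robot as it stands.
- The arm moves only by the shell command python3 -m crank 'ROWS' [OPENING] [FORCE]. ROWS is a JSON object of lists of equal length, an entry for each row: "travel": the shift along the tool's x, y, z in units of 40 mm (1.0 is 40 mm), a list of three; "turn": the turn about the tool's z in rad. In form: {"travel": [[x, y, z], ...], "turn": [turn, ...]}. A call has 1 to 5 rows; each row is the pose to reach, as a shift and turn from the pose commanded when the call began, along the tool's axes at that moment; what a row does not reach only later rows make up. A row lasts 1/12 s, in which the tool goes at most 41.7 mm and 7.16 degrees, less where a joint would pass 70% of its speed; a pose out of reach is approached as far as the arm can. A call with a gripper value outside its range is refused whole. OPENING is the finger opening in mm, from 0 to 85.4, set as the call begins (- or left out, the last holds). The fingers move at their own pace and stop on an object; FORCE is the grip in N (left out, the last holds). Time passes only in rows, so rows that repeat a pose let the fingers close. It gives the time, the measured TCP pose, the force and the opening at its end, in the units of the state.
- get_state(): the state, without advancing time (a new reading comes with each control period).
- read_camera(name): name is "scene" or "side" or "wrist"; returns a dict with "image" (480x640x3 uint8, red, green, blue), "K" (3x3 intrinsics, pixels), "R" (3x3) and "t" (3): a world point X has camera coordinates R X + t. Camera axes: x right, y down, z forward; pixel columns grow to the right and rows downward; lengths in m; the calibration is good to about 2 mm. A picture is of the moment at which its call begins. There is no depth.
- hand_in(): hands the job in, once; it reports no verdict.
The state is a dict: "clock": time; "joint_pos": joint angles; "qvel": joint speeds; "tau": joint torques, N m; "tcp_pos": TCP position; "orientation": TCP orientation; "wrist_force": force on the tool from outside, world axes, zero at the start; "ft_torque": the same for the moment, N m; "finger_gap": finger opening in m.
Only numpy, scipy, OpenCV 4.12 (cv2) and the standard library are available. Lean on these libraries where they do the work, as an engineer would, in place of code of your own. Each camera call takes 0.05 s, during which the arm holds its last target. There are 200 camera calls.

TASK

Glue up the stepped wooden wheel: lay the larger disc on the jig's round metal plate, over the pin, and let go of it, then do the same with the smaller disc on top of it. Then take the pressing board by its grip, slide it over the now hidden pin until the blind hole in its underside drops on, press it down so that the sprung plate sinks right to its stop, and finish while still holding it pressed down. Leave the other things on the table where they are.

Things in the scene. Friction and masses are not known exactly. Their poses are not given: they have to be found in the camera images.
- jig: gluing jig, fixed to the table: square plywood base 130 x 130 x 14 mm with a sprung round aluminium plate (the platen) above it and a fixed upright steel pin through the middle of both. Origin under the base's centre, at table height, on the pin's axis; z up, x and y along the base's edges.
- platen_top (a point): centre of the platen's upper face. The platen is a disc 100 mm across and 10 mm thick; its upper face is 36 mm above the table when it is up.
- pin_tip (a point): top of the steel pin, 77 mm above the table, so 41 mm above the raised platen and 9 mm above the two stacked discs. The pin is 12 mm in diameter and tapers over its top 5.5 mm to 6 mm. It does not move when the platen sinks.
- platen (a joint): how far the platen is pressed down, 0 (up) to 0.010 m (at its stop). A spring carries it: it starts to sink at about 4 N and reaches the stop at about 13 N of load in all; the weight of the parts laid on it sinks it by 1 mm at the most.
- disc_large: larger wooden disc, lying flat on the table: 60 mm outside diameter, 16 mm thick, centre hole 20 mm, about 35 g. Origin at the centre of its underside, z up.
- disc_small: smaller wooden disc, lying flat on the table: 46 mm outside diameter, 16 mm thick, centre hole 20 mm, about 20 g. Origin at the centre of its underside, z up.
- press_board: pressing board lying on the table: square plywood board 100 x 100 mm, 26 mm thick, about 0.3 kg. In the centre of its underside is a blind round hole, 14.5 mm in diameter and 22 mm deep with a small chamfer, not visible from above. Origin at the mouth of the hole, z up. It may sit on the pin at any turn.
- board_grip (a point): centre of the top of the board's wooden bar grip, 60 mm straight above the board's origin. The bar stands on the middle of the board: 70 mm long (along the board's y), 18 mm wide (along its x), 34 mm high.
- tape_roll: roll of clear tape lying flat, a ring 70 mm across and 24 mm high; origin underneath, at its centre. Not part of the job.
- glue_stick: glue stick standing upright, 28 mm across, 92 mm tall; origin at the centre of its foot. Not part of the job.
- knife: yellow craft knife with its blade, lying flat, 22 x 170 x 12 mm (long along its y); origin underneath, mid-handle. Not part of the job.
- phone: phone lying flat, 150 x 72 x 9 mm (long along its x); origin underneath, centre. Not part of the job.
- pencil_case: brown pencil case, 200 x 70 x 50 mm (long along its x); origin underneath, centre. Not part of the job.
Mind the look-alikes: they are no part of the job. What is shaped like the press_board but green or purple is not meant.

How it is judged:
On the way, in this order (a step that is already met when the one before it is completed fails the run):
1. the larger disc lies flat on the platen, over the pin, let go (horizontal distance between disc_large and pin_tip below 0.0055 m and z of disc_large in the frame of platen_top between -0.003 and 0.003 m and angle between disc_large's own z axis and vertical below 0.1 rad and contact force between the fingers and disc_large below 0.2 N), for 0.2 s.
2. the smaller disc lies flat on the larger one, over the pin, let go (horizontal distance between each of disc_large, disc_small and pin_tip below 0.0055 m and z of disc_large in the frame of platen_top between -0.003 and 0.003 m and angle between each of disc_large, disc_small's own z axis and vertical below 0.1 rad and z of disc_small in the frame of platen_top between 0.013 and 0.019 m and contact force between the fingers and disc_small below 0.2 N), for 0.2 s.
3. the pressing board, guided by the gripper, has dropped over the pin and lies flat on the stack (horizontal distance between each of disc_large, disc_small and pin_tip below 0.0055 m and z of disc_large in the frame of platen_top between -0.003 and 0.003 m and angle between each of disc_large, disc_small's own z axis and vertical below 0.1 rad and z of disc_small in the frame of platen_top between 0.013 and 0.019 m and horizontal distance between press_board and pin_tip below 0.0035 m and z of press_board in the frame of platen_top between 0.029 and 0.0355 m and angle between press_board's own z axis and vertical below 0.08 rad and contact force between the fingers and press_board above 1 N), for 0.1 s.
At the end, for the whole second after the job is handed in: Both discs lie flat on the platen within 5.5 mm of the pin's axis, the larger one below; the pressing board sits on them level, its hole over the pin (within 3.5 mm), touched by the gripper, and is held pressed so that the platen is at least 7.5 of its 10 mm down (all of step 3 and value of joint platen above 0.0075 m); the arm keeps its last pose, push and grip.
It fails at once if another thing on the table pushed more than 3 cm away, or the glue stick knocked over (distance of any of tape_roll, glue_stick, knife, phone, pencil_case from where it was at the start of the episode above 0.03 m or angle between glue_stick's own z axis and vertical above 0.6 rad).
It also fails if it takes over 67 s, if anything falls off the work surface, if the arm or the gripper's body presses on something with over 40 N, if the wrist force passes 120 N, or if a joint passes its speed limit or range.

## Working session

There is one attempt and no reset: what is moved stays moved. The work goes in short steps, Python scripts to look and compute and a shell command to move; the robot and the scene stay as the last step left them, time stands still between calls to the robot, and variables do not carry over. Pictures are saved under pics/ and viewed, about 8 in all and at most 12, crops included, and the job is handed in when it is done.

```bash
mkdir -p pics; ls; python3 - <<'E'
from workcell import *
import cv2,numpy as np
s=get_state(); print(s)
for n in("scene","side","wrist"):
    c=read_camera(n); cv2.imwrite(f"pics/{n}0.png",c["image"][:,:,::-1]); print(n,c["K"].tolist(),c["R"].round(4).tolist(),c["t"].round(4).tolist())
    np.savez(f"pics/{n}0.npz",**c)
E
```

```text
pics
{'clock': 0.0, 'joint_pos': array([-1.39645313e-01,  3.14015280e-01,  4.50073363e-02,  1.30359440e+00,
        6.00524291e-06,  1.43120581e+00]), 'qvel': array([ 9.06895354e-05, -2.26949911e-04,  6.94468462e-04,  6.63568089e-04,
        1.05724357e-03, -6.31518897e-04]), 'tau': array([-2.90074182e-03, -4.80629075e+01,  2.98531097e+01,  1.95313990e-02,
       -3.83516899e-04, -4.27451073e-05]), 'tcp_pos': array([5.74505550e-01, 3.56368600e-05, 2.30411995e-01]), 'orientation': array([-7.22977247e-04,  7.07125868e-01,  7.07087117e-01, -5.41052271e-04]), 'wrist_force': array([-0.28541459,  0.2451543 ,  0.59835164]), 'ft_torque': array([ 0.04531628, -0.00655314,  0.00604978]), 'finger_gap': 0.08498861143109691}
scene [[587.2949656578769, 0.0, 327.13142164646], [0.0, 587.2949656578769, 235.48997783267166], [0.0, 0.0, 1.0]] [[0.456, 0.89, 0.0003], [0.6888, -0.3527, -0.6334], [-0.5636, 0.289, -0.7738]] [-0.2242, -0.2774, 1.6449]
side [[509.4225380885451, 0.0, 316.20075620454713], [0.0, 509.4225380885451, 246.19014361037952], [0.0, 0.0, 1.0]] [[0.8832, -0.469, -0.0048], [-0.2323, -0.4284, -0.8732], [0.4075, 0.7723, -0.4873]] [-0.4095, 0.2039, 1.2566]
wrist [[399.4164548895631, 0.0, 328.38925056305106], [0.0, 399.4164548895631, 239.73627949970952], [0.0, 0.0, 1.0]] [[1.0, -0.0005, -0.0012], [-0.0001, -0.9445, 0.3286], [-0.0013, -0.3286, -0.9445]] [-0.573, -0.0425, 0.382]
```

View pics/scene0.png

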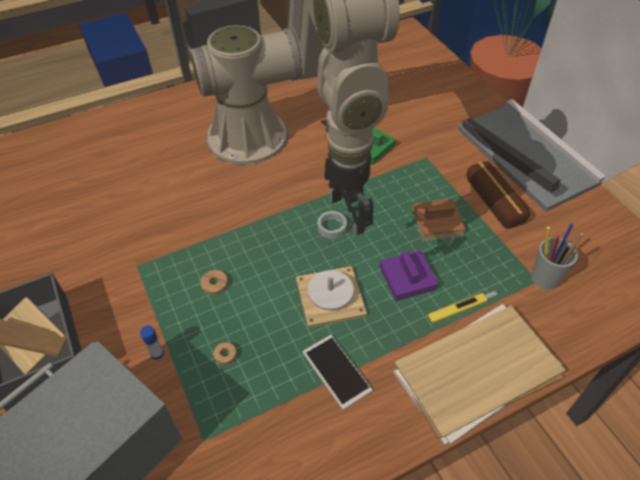

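View pics/side0.png

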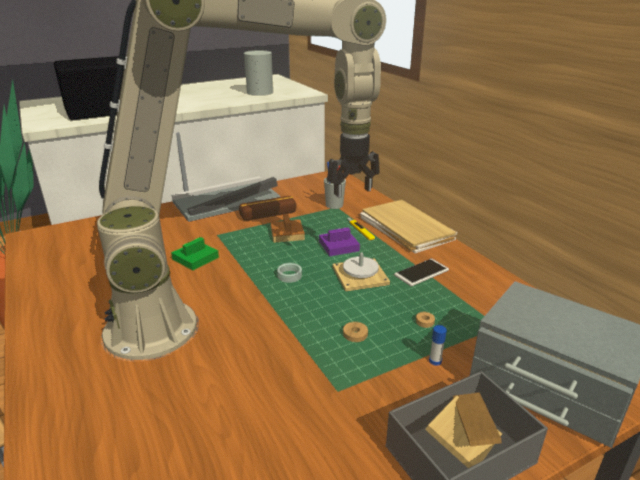

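Press-board candidates in the scene picture are brown (438,215), green (382,143), purple (408,273) and the wooden thing in the grey box (35,335). The large-disc candidates are (214,282) and (226,352), and the tape ring is at (332,224). The description points to the brown board. The large disc should be (214,282), the small one (226,352), and the jig is at (331,292). I'll check these in one close crop.

```bash
python3 - <<'E'
import cv2,numpy as np
a=cv2.imread("pics/scene0.png");b=cv2.imread("pics/side0.png")
def c(im,u,v,w=100,h=75): return cv2.resize(im[v:v+h,u:u+w],(400,300),interpolation=cv2.INTER_CUBIC)
cv2.imwrite("pics/m1.png",np.vstack([np.hstack([c(a,390,180),c(a,285,255)]),np.hstack([c(a,180,240,160,120),c(b,240,200)])]))
E
```

```text
(no output)
```

View pics/m1.png

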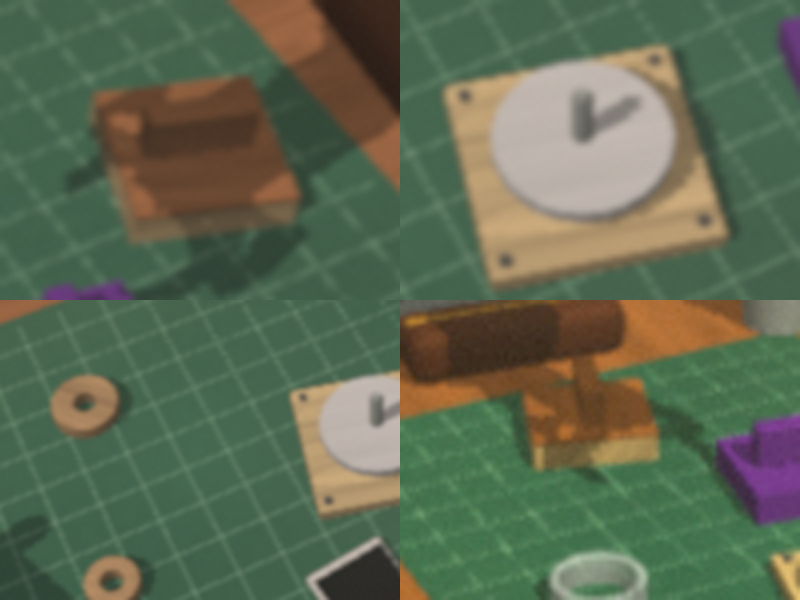

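```bash
cat > h.py <<'E'
import numpy as np
def back(c,u,v,z):
    R,t,K=c["R"],c["t"],c["K"]; d=R.T@np.linalg.solve(K,[u,v,1.]); o=-R.T@t
    return o+d*(z-o[2])/d[2]
def proj(c,X):
    p=c["K"]@(c["R"]@np.asarray(X)+c["t"]); return p[:2]/p[2]
def rows(tgt, yaw_y=None):
    """shift in crank units from the measured pose to tgt"""
    from workcell import get_state
    from scipy.spatial.transform import Rotation as Ro
    s=get_state(); q=s["orientation"]; R=Ro.from_quat(q[[1,2,3,0]]).as_matrix()
    print("tcp",s["tcp_pos"].round(4),"F",s["wrist_force"].round(1),"gap",round(s["finger_gap"],4),"t",round(s["clock"],2),"jawdir deg",np.degrees(np.arctan2(R[1,1],R[0,1])).round(2))
    return (R.T@(np.asarray(tgt)-s["tcp_pos"])/.04).round(3)
E
python3 - <<'E'
from h import *
c=np.load("pics/scene0.npz")
for n,u,v,z in [("b1",413.75,203.75,.026),("b2",452.5,199.5,.026),("b3",464.5,230,.026),("b4",422.5,234.5,.026),("pin",330.75,278,.077),("platen",330.75,289.25,.036),("large",213.6,280.8,.016),("small",224.8,352.4,.016),
 ("glue",147,331,.09),("phone",337,371,.009),("knife",462,307,.01),("tape",332,217,.024),("pl",308,290,.036),("pr",354,290,.036),("j1",296.3,277,.014),("j2",352,266.5,.014),("j3",367,314.5,.014)]:
    print(n,back(c,u,v,z).round(4))
d=np.load("pics/side0.npz")
for n,u,v,z in [("large",355.5,328,.016),("small",426,317,.016),("pin",361.5,252,.077)]: print(n,back(d,u,v,z).round(4))
w=np.load("pics/wrist0.npz"); print("wrist cam at",-w["R"].T@w["t"])
E
```

```text
b1 [0.4475 0.2627 0.026 ]
b2 [0.4792 0.356  0.026 ]
b3 [0.5739 0.3245 0.026 ]
b4 [0.5401 0.2281 0.026 ]
pin [ 0.5844 -0.0389  0.077 ]
platen [ 0.5853 -0.0392  0.036 ]
large [ 0.4337 -0.2557  0.016 ]
small [ 0.6125 -0.2971  0.016 ]
glue [ 0.541  -0.4212  0.09  ]
phone [ 0.7507 -0.1104  0.009 ]
knife [0.7412 0.2019 0.01  ]
tape [0.3925 0.064  0.024 ]
pl [ 0.5646 -0.084   0.036 ]
pr [0.6101 0.0048 0.036 ]
j1 [ 0.5073 -0.0861  0.014 ]
j2 [0.5388 0.0397 0.014 ]
j3 [0.6655 0.0071 0.014 ]
large [ 0.4361 -0.2543  0.016 ]
small [ 0.6134 -0.3003  0.016 ]
pin [ 0.5879 -0.0378  0.077 ]
wrist cam at [0.5735105  0.08510635 0.37405545]
```

View pics/wrist0.png

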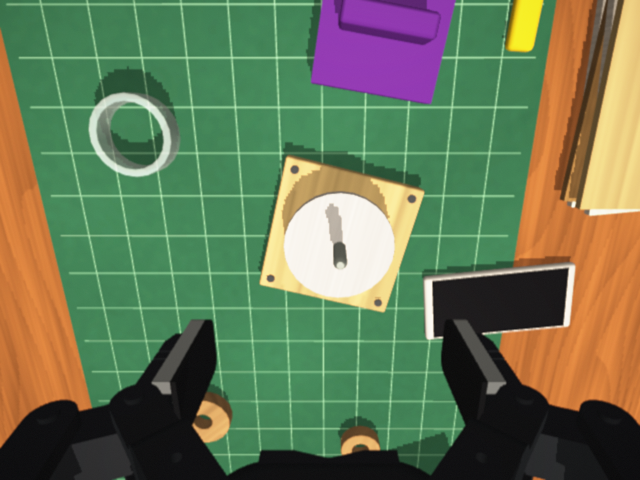

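The sizes and the pin's x,y check out from both cameras, and the board measures 98–100 mm with its bar at about 71°. Next I'll hover over the large disc.

```bash
python3 -m crank '{"travel":[[-0.4,-0.22,0.12],[-1.0,-0.55,0.3],[-1.75,-0.96,0.55],[-2.5,-1.37,0.78],[-3.19,-1.75,1.0]],"turn":[0,0,0,0,0]}' 85 30
python3 -m crank '{"travel":[[-0.75,-0.41,0.24],[-1.5,-0.82,0.47],[-2.25,-1.23,0.7],[-2.85,-1.57,0.9],[-3.19,-1.75,1.0]],"turn":[0,0,0,0,0]}'
python3 -m crank '{"travel":[[0,0,0],[0,0,0]],"turn":[0,0]}'
python3 - <<'E'
from workcell import *
from h import *
import cv2
c=read_camera("wrist"); np.savez("pics/w1.npz",**c); cv2.imwrite("pics/w1.png",c["image"][:,:,::-1]); print(rows([.435,-.255,.05]))
a=cv2.imread("pics/w1.png"); 
p=np.load("pics/wrist0.npz")["image"][:,:,::-1]
u,v=map(int,proj(c,[.435,-.255,.016])); print(u,v)
z=lambda im,u,v,w,h:cv2.resize(im[v:v+h,u:u+w],(400,400*h//w),interpolation=cv2.INTER_CUBIC)
x0,y0=u-80,max(v-80,0); print(x0,y0)
cv2.imwrite("pics/m2.png",np.hstack([z(a,x0,y0,160,160),z(p,260,175,160,160)]))
E
```

```text
clock: 0.57
tcp_pos: [0.5039, -0.1286, 0.1905]
orientation: [-0.0, 0.707, 0.707, -0.0]
wrist_force: [-0.5, -0.8, 1.1]
finger_gap: 0.0851
clock: 0.98
tcp_pos: [0.4329, -0.2571, 0.15]
orientation: [-0.001, 0.708, 0.706, -0.0]
wrist_force: [-0.2, 0.7, 0.0]
finger_gap: 0.0853
clock: 1.15
tcp_pos: [0.4344, -0.2555, 0.1509]
orientation: [-0.001, 0.708, 0.706, 0.0]
wrist_force: [0.5, 0.5, -0.3]
finger_gap: 0.0848
tcp [ 0.435  -0.255   0.1512] F [0.5 0.6 0.7] gap 0.085 t 1.2 jawdir deg -0.04
[-3.000e-03  1.000e-03  2.531e+00]
330 223
250 143
```

View pics/m2.png

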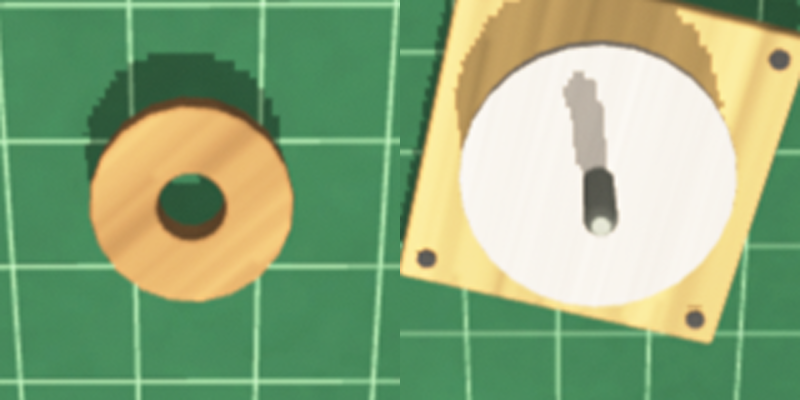

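```bash
python3 - <<'E'
from h import *
c=np.load("pics/w1.npz");p=np.load("pics/wrist0.npz")
print("disc",back(c,326.6,224.6,.016),"w",back(c,286,224.6,.016)[0]-back(c,367.2,224.6,.016)[0])
print("pin",back(p,340,265.8,.077),"platen",back(p,339.2,244.6,.036))
print(rows([.435,-.255,.002]))
E
```

```text
disc [ 0.43184146 -0.25556721  0.016     ] w -0.059161550484396586
pin [ 0.58243829 -0.04049571  0.077     ] platen [ 0.58276361 -0.03716154  0.036     ]
tcp [ 0.435  -0.255   0.1512] F [0.5 0.6 0.7] gap 0.085 t 1.2 jawdir deg -0.04
[-3.000e-03  1.000e-03  3.731e+00]
```

```bash
python3 -m crank '{"travel":[[0,-0.04,0.6],[0,-0.04,1.3],[0,-0.04,2.0],[0,-0.04,2.7],[0,-0.04,3.2]],"turn":[0,0,0,0,0]}'
python3 -m crank '{"travel":[[0,0,0.2],[0,0,0.4],[0,0,0.5],[0,0,0.5],[0,0,0.5]],"turn":[0,0,0,0,0]}'
python3 -m crank '{"travel":[[0,0,0],[0,0,0],[0,0,0],[0,0,0],[0,0,0]],"turn":[0,0,0,0,0]}' 40 30
python3 -m crank '{"travel":[[0,0,0],[0,0,0],[0,0,0],[0,0,0],[0,0,0]],"turn":[0,0,0,0,0]}'
python3 - <<'E'
from h import *
from workcell import *
import cv2
c=read_camera("wrist");cv2.imwrite("pics/w2.png",c["image"][:,:,::-1]);np.savez("pics/w2.npz",**c)
print(rows([.584,-.039,.1]))
E
```

```text
clock: 1.62
tcp_pos: [0.4336, -0.2533, 0.0217]
orientation: [-0.001, 0.706, 0.708, 0.0]
wrist_force: [-0.2, -0.3, 0.0]
finger_gap: 0.0849
clock: 2.03
tcp_pos: [0.4343, -0.2555, 0.0042]
orientation: [0.001, 0.707, 0.707, 0.0]
wrist_force: [-0.3, -0.1, 0.9]
finger_gap: 0.085
clock: 2.45
tcp_pos: [0.4341, -0.2558, 0.0049]
orientation: [0.001, 0.707, 0.707, 0.0]
wrist_force: [-1.5, 1.1, 7.4]
finger_gap: 0.0585
clock: 2.87
tcp_pos: [0.4341, -0.2558, 0.0049]
orientation: [0.001, 0.707, 0.707, 0.0]
wrist_force: [-0.6, 1.0, 7.5]
finger_gap: 0.0588
tcp [ 0.4341 -0.2558  0.0049] F [-0.7  3.   7.9] gap 0.0583 t 2.92 jawdir deg -0.03
[ 5.419  3.749 -2.378]
```

View pics/w2.png

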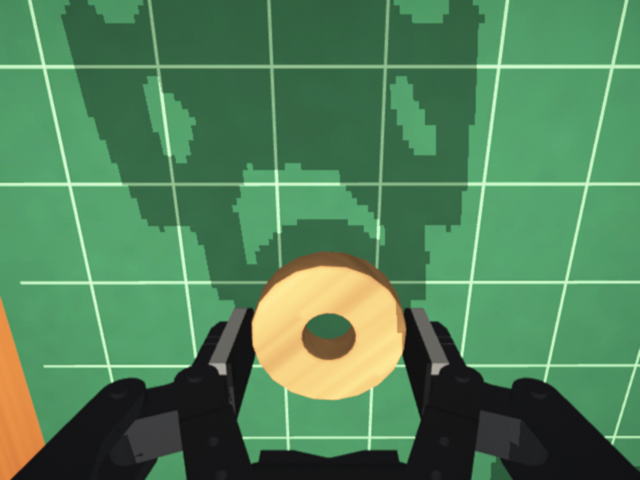

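```bash
python3 - <<'E'
from h import *
c=np.load("pics/w2.npz")
print(back(c,328.5,332.5,.016), back(c,252,330,.016)[0]-back(c,405,330,.016)[0],back(c,328.5,265,.016),back(c,328.5,400,.016))
E
python3 -m crank '{"travel":[[0,0,-0.2],[0,0,-0.6],[0,0,-1.3],[0,0,-2.0],[0,0,-2.4]],"turn":[0,0,0,0,0]}'
python3 -m crank '{"travel":[[0.3,0.2,0],[0.85,0.58,0],[1.45,1.0,0],[2.1,1.45,0],[2.7,1.87,0]],"turn":[0,0,0,0,0]}'
python3 -m crank '{"travel":[[0.65,0.45,0],[1.3,0.9,0],[1.9,1.32,0],[2.4,1.66,0],[2.7,1.87,0]],"turn":[0,0,0,0,0]}'
python3 -m crank '{"travel":[[0,0,0],[0,0,0],[0,0,0]],"turn":[0,0,0]}'
python3 - <<'E'
from h import *
from workcell import *
import cv2
print(rows([.584,-.039,.1]))
c=read_camera("wrist");cv2.imwrite("pics/w3.png",c["image"][:,:,::-1]);np.savez("pics/w3.npz",**c)
d=read_camera("side");e=read_camera("scene");np.savez("pics/s3.npz",**d);np.savez("pics/e3.npz",**e)
z=lambda im,u,v:cv2.resize(im[v:v+150,u:u+200,::-1],(400,300),interpolation=cv2.INTER_CUBIC)
w=c["image"][150:450,170:570,::-1]
cv2.imwrite("pics/m3.png",np.vstack([np.hstack([z(d["image"],260,160),z(e["image"],230,170)]),np.hstack([w,np.zeros_like(w)])]))
E
```

```text
[ 0.43287911 -0.25433843  0.016     ] -0.05830025559912755 [ 0.43290154 -0.22640777  0.016     ] [ 0.43285361 -0.28610916  0.016     ]
clock: 3.33
tcp_pos: [0.4344, -0.2561, 0.1027]
orientation: [0.002, 0.707, 0.707, 0.0]
wrist_force: [0.9, -0.7, -0.1]
finger_gap: 0.0584
clock: 3.75
tcp_pos: [0.509, -0.1463, 0.1003]
orientation: [0.001, 0.707, 0.707, 0.0]
wrist_force: [-0.3, -0.3, -0.5]
finger_gap: 0.0583
clock: 4.17
tcp_pos: [0.5844, -0.0371, 0.1]
orientation: [0.0, 0.706, 0.708, 0.001]
wrist_force: [0.9, 0.3, -0.4]
finger_gap: 0.0578
clock: 4.42
tcp_pos: [0.5824, -0.04, 0.0994]
orientation: [-0.0, 0.707, 0.707, -0.0]
wrist_force: [0.3, 0.3, -0.5]
finger_gap: 0.0583
tcp [ 0.5824 -0.04    0.0994] F [ 0.3  0.3 -0.5] gap 0.0583 t 4.42 jawdir deg -0.04
[ 0.024  0.04  -0.015]
```

View pics/m3.png

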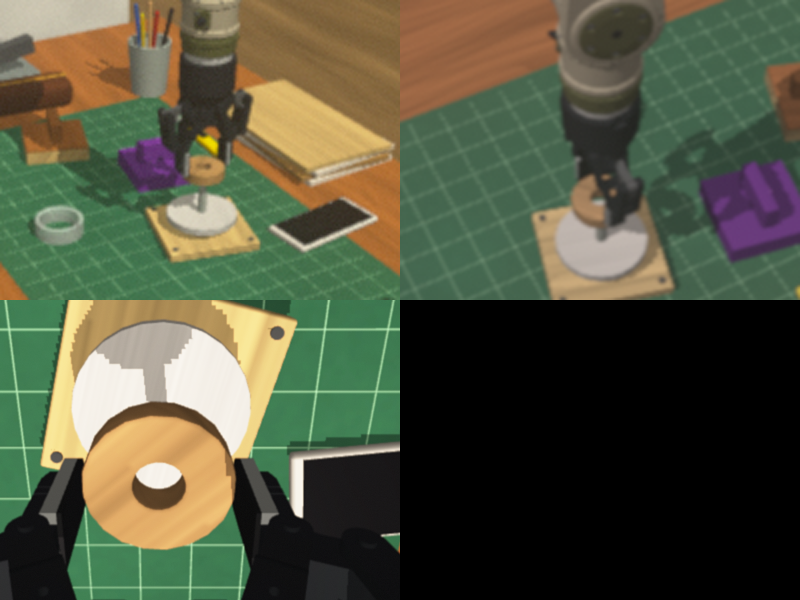

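```bash
python3 - <<'E'
from h import *
import cv2
from scipy.optimize import least_squares
for f in ("wrist0","w3","scene0","side0"):
    c=np.load(f"pics/{f}.npz"); im=c["image"].astype(int)
    m=((im.min(2)>(150 if f[0]=='w' else 120))&(im.max(2)-im.min(2)<28)).astype(np.uint8)
    n,l,s,ce=cv2.connectedComponentsWithStats(m)
    P0=proj(c,[.584,-.039,.036])
    k=min((i for i in range(1,n) if s[i,4]>200),key=lambda i:np.hypot(*(ce[i]-P0))) 
    ct=max(cv2.findContours((l==k).astype(np.uint8),0,1)[0],key=len)[:,0]
    W=np.array([back(c,u,v,.036)[:2] for u,v in ct])
    r=least_squares(lambda p:np.hypot(*(W-p).T)-.05,[.584,-.039],loss="cauchy",f_scale=.001)
    e=np.hypot(*(W-r.x).T)-.05
    print(f,r.x.round(4),len(W),(abs(e)<.002).mean().round(2))
w=np.load("pics/w3.npz"); print("disc w3",back(w,328.5,332.5,.1105))
E
```

```text
wrist0 [ 0.5824 -0.0394] 301 1.0
w3 [ 0.5824 -0.0403] 508 0.67
scene0 [ 0.5834 -0.0402] 119 0.76
side0 [ 0.5839 -0.0431] 110 0.25
disc w3 [ 0.58117305 -0.03849084  0.1105    ]
```

```bash
python3 -m crank '{"travel":[[-0.01,0.03,0.1],[-0.01,0.03,0.25],[-0.01,0.03,0.4],[-0.01,0.03,0.55],[-0.01,0.03,0.7]],"turn":[0,0,0,0,0]}'
python3 -m crank '{"travel":[[0,0,0.2],[0,0,0.4],[0,0,0.55],[0,0,0.68],[0,0,0.74]],"turn":[0,0,0,0,0]}'
python3 -m crank '{"travel":[[0,0,0],[0,0,0],[0,0,0]],"turn":[0,0,0]}'
python3 - <<'E'
from h import *
print(rows([.584,-.04,.0409]))
E
```

```text
clock: 4.98
tcp_pos: [0.5838, -0.0397, 0.0703]
orientation: [-0.0, 0.707, 0.707, -0.0]
wrist_force: [-0.3, -0.1, -0.1]
finger_gap: 0.0583
clock: 5.4
tcp_pos: [0.5837, -0.0394, 0.0406]
orientation: [-0.001, 0.707, 0.707, -0.0]
wrist_force: [-2.3, 0.5, 4.2]
finger_gap: 0.0584
clock: 5.65
tcp_pos: [0.5847, -0.0397, 0.0421]
orientation: [0.0, 0.707, 0.707, 0.0]
wrist_force: [0.8, 0.8, 0.0]
finger_gap: 0.0583
tcp [ 0.5847 -0.0397  0.0421] F [0.8 0.8 0. ] gap 0.0583 t 5.65 jawdir deg 0.0
[-0.008 -0.017  0.029]
```

```bash
python3 -m crank '{"travel":[[0,0,0],[0,0,0],[0,0,0],[0,0,0],[0,0,0]],"turn":[0,0,0,0,0]}' 85
python3 -m crank '{"travel":[[0,0,-0.3],[0,0,-0.9],[0,0,-1.6],[0,0,-2.2],[0,0,-2.5]],"turn":[0,0,0,0,0]}'
python3 -m crank '{"travel":[[0,0,0],[0,0,0],[0,0,0]],"turn":[0,0,0]}'
python3 - <<'E'
from h import *
from workcell import *
import cv2
print(rows([.613,-.299,.15]))
c=read_camera("wrist");np.savez("pics/w4.npz",**c);e=read_camera("scene");np.savez("pics/e4.npz",**e)
z=lambda im,u,v,w,h:cv2.resize(im[v:v+h,u:u+w,::-1],(400,400*h//w),interpolation=cv2.INTER_CUBIC)
cv2.imwrite("pics/m4.png",np.hstack([z(c["image"],200,100,260,260),z(e["image"],281,240,100,100)]))
E
```

```text
clock: 6.07
tcp_pos: [0.5843, -0.0396, 0.0418]
orientation: [0.0, 0.707, 0.707, 0.0]
wrist_force: [-0.2, -0.2, 1.0]
finger_gap: 0.0851
clock: 6.48
tcp_pos: [0.5857, -0.0399, 0.1451]
orientation: [0.002, 0.707, 0.707, 0.001]
wrist_force: [0.2, -0.1, -0.5]
finger_gap: 0.085
clock: 6.73
tcp_pos: [0.5835, -0.0395, 0.1405]
orientation: [-0.001, 0.707, 0.707, -0.0]
wrist_force: [-0.4, 0.8, 0.5]
finger_gap: 0.0852
tcp [ 0.5835 -0.0395  0.1405] F [-0.4  0.8  0.5] gap 0.0852 t 6.73 jawdir deg -0.0
[-6.488  0.737 -0.24 ]
```

View pics/m4.png

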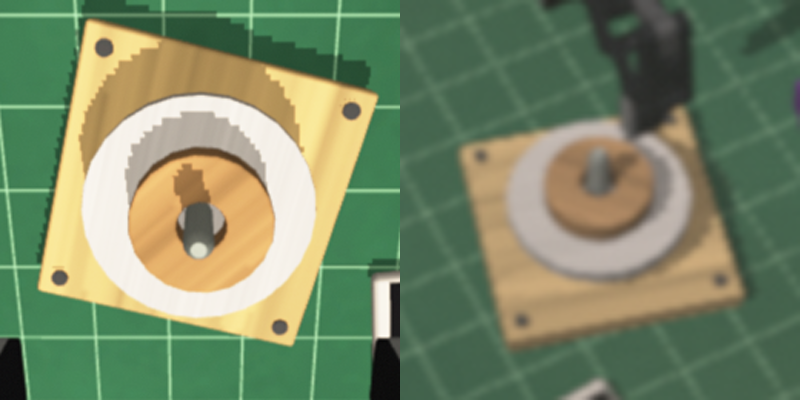

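The large disc lies flat over the pin, which shows inside the hole with a visible gap. Pin tip is at (329,262) and disc centre at (331,244) in the wrist image. Next, the small disc.

```bash
python3 - <<'E'
from h import *
c=np.load("pics/w4.npz"); print("pin",back(c,329.4,262.5,.077),"disc top",back(c,331,244,.052))
E
python3 -m crank '{"travel":[[-0.4,0.05,-0.02],[-1.0,0.11,-0.04],[-1.75,0.2,-0.07],[-2.5,0.28,-0.1],[-3.25,0.37,-0.12]],"turn":[0,0,0,0,0]}'
python3 -m crank '{"travel":[[-0.75,0.09,-0.03],[-1.5,0.18,-0.06],[-2.25,0.26,-0.09],[-2.85,0.33,-0.11],[-3.24,0.37,-0.12]],"turn":[0,0,0,0,0]}'
python3 -m crank '{"travel":[[0,0,0],[0,0,0],[0,0,0]],"turn":[0,0,0]}'
python3 - <<'E'
from workcell import *
from h import *
import cv2
from scipy.optimize import least_squares
c=read_camera("wrist"); np.savez("pics/w5.npz",**c)
im=c["image"].astype(np.uint8); hsv=cv2.cvtColor(im,cv2.COLOR_RGB2HSV)
m=cv2.inRange(hsv,(8,60,150),(28,255,255)); n,l,s,ce=cv2.connectedComponentsWithStats(m)
P0=proj(c,[.613,-.299,.016]); k=min((i for i in range(1,n) if s[i,4]>500),key=lambda i:np.hypot(*(ce[i]-P0)))
print(P0,s[k],ce[k])
ct=max(cv2.findContours((l==k).astype(np.uint8),0,1)[0],key=len)[:,0]
W=np.array([back(c,u,v,.016)[:2] for u,v in ct])
r=least_squares(lambda p:np.hypot(*(W-p[:2]).T)-p[2],[.613,-.299,.023],loss="cauchy",f_scale=.001)
print(r.x); print(rows([.613,-.299,.004]))
E
```

```text
pin [ 0.58276947 -0.03998375  0.077     ] disc top [ 0.58378824 -0.03796872  0.052     ]
clock: 7.25
tcp_pos: [0.5984, -0.1704, 0.1452]
orientation: [-0.001, 0.707, 0.707, -0.0]
wrist_force: [1.0, -0.8, 0.8]
finger_gap: 0.0847
clock: 7.67
tcp_pos: [0.6132, -0.3018, 0.1495]
orientation: [-0.001, 0.708, 0.706, -0.0]
wrist_force: [-0.2, 0.8, -0.4]
finger_gap: 0.0856
clock: 7.92
tcp_pos: [0.6132, -0.2983, 0.1501]
orientation: [-0.001, 0.707, 0.707, -0.0]
wrist_force: [-0.4, 0.7, -0.6]
finger_gap: 0.085
[330.08495243 225.91056131] [ 295  194   63   60 2405] [325.56881497 223.40748441]
[ 0.60973025 -0.29779092  0.02240635]
tcp [ 0.6134 -0.2979  0.1505] F [-0.8  0.4  0.8] gap 0.0852 t 7.97 jawdir deg 0.05
[-0.031 -0.005  3.662]
```

```bash
python3 -m crank '{"travel":[[-0.01,-0.06,0.6],[-0.01,-0.06,1.3],[-0.01,-0.06,2.0],[-0.01,-0.06,2.7],[-0.01,-0.06,3.2]],"turn":[0,0,0,0,0]}'
python3 -m crank '{"travel":[[0,0,0.2],[0,0,0.38],[0,0,0.46],[0,0,0.46],[0,0,0.46]],"turn":[0,0,0,0,0]}'
python3 -m crank '{"travel":[[0,0,0],[0,0,0],[0,0,0],[0,0,0],[0,0,0]],"turn":[0,0,0,0,0]}' 30 30
python3 -m crank '{"travel":[[0,0,0],[0,0,0],[0,0,0],[0,0,0],[0,0,0]],"turn":[0,0,0,0,0]}'
python3 - <<'E'
from workcell import *
from h import *
import cv2
from scipy.optimize import least_squares
c=read_camera("wrist"); np.savez("pics/w6.npz",**c)
im=c["image"]; hsv=cv2.cvtColor(im,cv2.COLOR_RGB2HSV)
m=cv2.inRange(hsv,(8,60,150),(28,255,255)); n,l,s,ce=cv2.connectedComponentsWithStats(m)
P0=proj(c,[.611,-.2985,.016]); k=min((i for i in range(1,n) if s[i,4]>500),key=lambda i:np.hypot(*(ce[i]-P0)))
ct=max(cv2.findContours((l==k).astype(np.uint8),0,1)[0],key=len)[:,0]
W=np.array([back(c,u,v,.016)[:2] for u,v in ct])
r=least_squares(lambda p:np.hypot(*(W-p[:2]).T)-p[2],[.611,-.2985,.023],loss="cauchy",f_scale=.001)
print(s[k],r.x); print(rows([.5845,-.040,.12]))
E
```

```text
clock: 8.38
tcp_pos: [0.6104, -0.2972, 0.0209]
orientation: [-0.001, 0.706, 0.708, -0.0]
wrist_force: [-0.7, -0.4, -0.9]
finger_gap: 0.0851
clock: 8.8
tcp_pos: [0.6124, -0.2999, 0.0064]
orientation: [0.001, 0.707, 0.707, 0.0]
wrist_force: [0.5, -0.5, 0.1]
finger_gap: 0.0851
clock: 9.22
tcp_pos: [0.6119, -0.3, 0.0062]
orientation: [0.001, 0.707, 0.707, 0.0]
wrist_force: [-1.7, 0.7, 5.3]
finger_gap: 0.0442
clock: 9.63
tcp_pos: [0.6119, -0.3, 0.0062]
orientation: [0.001, 0.707, 0.707, 0.0]
wrist_force: [-0.9, 0.9, 5.5]
finger_gap: 0.0439
[ 270  275  117  104 7699] [ 0.610604   -0.29781733  0.02246493]
tcp [ 0.6119 -0.3     0.0062] F [-0.8  1.1  5.7] gap 0.0444 t 9.68 jawdir deg -0.01
[ 6.497 -0.682 -2.851]
```

```bash
python3 -m crank '{"travel":[[0,0,-0.2],[0,0,-0.6],[0,0,-1.3],[0,0,-2.0],[0,0,-2.5]],"turn":[0,0,0,0,0]}'
python3 -m crank '{"travel":[[0.4,-0.04,0],[1.0,-0.11,0],[1.75,-0.19,0],[2.5,-0.27,0],[3.25,-0.35,0]],"turn":[0,0,0,0,0]}'
python3 -m crank '{"travel":[[0.75,-0.08,0],[1.5,-0.17,0],[2.25,-0.25,0],[2.85,-0.31,0],[3.21,-0.34,0]],"turn":[0,0,0,0,0]}'
python3 -m crank '{"travel":[[0,0,0],[0,0,0],[0,0,0]],"turn":[0,0,0]}'
python3 - <<'E'
from h import *
print(rows([.5842,-.0415,.0585]))
E
```

```text
clock: 10.1
tcp_pos: [0.612, -0.3, 0.1077]
orientation: [0.001, 0.707, 0.707, 0.0]
wrist_force: [0.7, -0.7, 0.4]
finger_gap: 0.0443
clock: 10.52
tcp_pos: [0.5971, -0.1687, 0.1054]
orientation: [0.0, 0.707, 0.707, 0.0]
wrist_force: [0.2, 0.7, -0.2]
finger_gap: 0.0445
clock: 10.93
tcp_pos: [0.5831, -0.0386, 0.1054]
orientation: [-0.0, 0.706, 0.708, 0.0]
wrist_force: [0.0, -0.4, -0.2]
finger_gap: 0.0443
clock: 11.18
tcp_pos: [0.5843, -0.0422, 0.1051]
orientation: [0.0, 0.707, 0.707, 0.0]
wrist_force: [0.2, -0.5, -0.7]
finger_gap: 0.0443
tcp [ 0.5843 -0.0422  0.1051] F [ 0.2 -0.5 -0.7] gap 0.0443 t 11.18 jawdir deg -0.04
[ 0.017 -0.004  1.166]
```

```bash
python3 -m crank '{"travel":[[0.015,0,0.1],[0.015,0,0.25],[0.015,0,0.4],[0.015,0,0.55],[0.015,0,0.7]],"turn":[0,0,0,0,0]}'
python3 -m crank '{"travel":[[0,0,0.13],[0,0,0.26],[0,0,0.36],[0,0,0.44],[0,0,0.46]],"turn":[0,0,0,0,0]}'
python3 -m crank '{"travel":[[0,0,0],[0,0,0],[0,0,0]],"turn":[0,0,0]}'
python3 - <<'E'
from h import *
print(rows([.5842,-.0415,.058]))
E
```

```text
clock: 11.6
tcp_pos: [0.5835, -0.0411, 0.0758]
orientation: [-0.0, 0.707, 0.707, -0.0]
wrist_force: [0.3, -0.2, -0.1]
finger_gap: 0.0442
clock: 12.02
tcp_pos: [0.5837, -0.0405, 0.0581]
orientation: [-0.0, 0.707, 0.707, -0.0]
wrist_force: [-1.6, -0.3, 3.2]
finger_gap: 0.0447
clock: 12.27
tcp_pos: [0.5841, -0.0406, 0.0588]
orientation: [0.0, 0.707, 0.707, 0.0]
wrist_force: [0.9, -0.2, -0.1]
finger_gap: 0.0446
tcp [ 0.5841 -0.0406  0.0588] F [ 0.9 -0.2 -0.1] gap 0.0446 t 12.27 jawdir deg 0.0
[-0.022  0.002  0.019]
```

```bash
python3 -m crank '{"travel":[[0,0,0],[0,0,0],[0,0,0],[0,0,0],[0,0,0]],"turn":[0,0,0,0,0]}' 85
python3 -m crank '{"travel":[[0,0,-0.3],[0,0,-0.9],[0,0,-1.6],[0,0,-2.2],[0,0,-2.5]],"turn":[0,0,0,0,0]}'
python3 -m crank '{"travel":[[0,0,0],[0,0,0],[0,0,0]],"turn":[0,0,0]}'
python3 - <<'E'
from h import *
from workcell import *
import cv2
print(rows([.51,.293,.2]))
c=read_camera("wrist");np.savez("pics/w7.npz",**c);e=read_camera("scene");np.savez("pics/e7.npz",**e)
z=lambda im,u,v,w,h:cv2.resize(im[v:v+h,u:u+w,::-1],(400,400*h//w),interpolation=cv2.INTER_CUBIC)
cv2.imwrite("pics/m7.png",np.hstack([z(c["image"],250,150,160,160),z(e["image"],281,240,100,100)]))
E
```

```text
clock: 12.68
tcp_pos: [0.5839, -0.0406, 0.0586]
orientation: [0.0, 0.707, 0.707, 0.0]
wrist_force: [0.6, -0.0, -0.6]
finger_gap: 0.085
clock: 13.1
tcp_pos: [0.5853, -0.0409, 0.1619]
orientation: [0.002, 0.707, 0.707, 0.001]
wrist_force: [0.3, 0.5, -0.1]
finger_gap: 0.0849
clock: 13.35
tcp_pos: [0.5832, -0.0405, 0.1573]
orientation: [-0.001, 0.707, 0.707, -0.0]
wrist_force: [1.0, -0.5, -0.6]
finger_gap: 0.0852
tcp [ 0.5832 -0.0405  0.1573] F [ 1.  -0.5 -0.6] gap 0.0852 t 13.35 jawdir deg 0.0
[ 8.337 -1.831 -1.062]
```

View pics/m7.png

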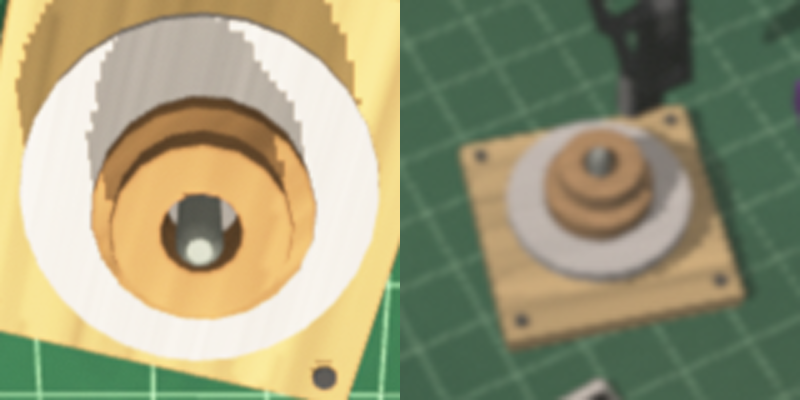

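Both discs are stacked flat with the pin visible inside the small disc's hole, at (330,251) in the wrist image. Now I'll hover over the board, turning the jaws across its bar.

```bash
python3 -m crank '{"travel":[[0.5,-0.1,-0.06],[1.3,-0.28,-0.16],[2.25,-0.5,-0.28],[3.2,-0.7,-0.4],[4.17,-0.915,-0.53]],"turn":[0,0,0,0,0]}'
python3 -m crank '{"travel":[[0.95,-0.2,-0.12],[1.9,-0.4,-0.24],[2.8,-0.6,-0.36],[3.6,-0.8,-0.46],[4.17,-0.915,-0.53]],"turn":[0.07,0.14,0.21,0.28,0.32]}'
python3 -m crank '{"travel":[[0,0,0],[0,0,0],[0,0,0]],"turn":[0,0,0]}'
python3 - <<'E'
from h import *
from workcell import *
import cv2
p=np.load("pics/w7.npz");print("pin",back(p,329.6,250.8,.077))
print(rows([.51,.293,.03]))
c=read_camera("wrist");np.savez("pics/w8.npz",**c)
u,v=map(int,proj(c,[.51,.293,.06]));u0,v0=u-100,max(v-75,0);print(u0,v0)
cv2.imwrite("pics/m8.png",cv2.resize(c["image"][v0:v0+150,u0:u0+200,::-1],(800,600),interpolation=cv2.INTER_CUBIC))
E
```

```text
clock: 13.87
tcp_pos: [0.546, 0.1272, 0.1784]
orientation: [-0.001, 0.708, 0.707, -0.001]
wrist_force: [0.6, 0.1, 0.6]
finger_gap: 0.0849
clock: 14.28
tcp_pos: [0.5089, 0.2956, 0.2]
orientation: [-0.0, 0.811, 0.585, -0.001]
wrist_force: [-0.6, -0.9, -0.4]
finger_gap: 0.0851
clock: 14.53
tcp_pos: [0.5102, 0.2925, 0.1997]
orientation: [0.0, 0.811, 0.586, -0.001]
wrist_force: [0.2, 0.8, 0.0]
finger_gap: 0.0849
pin [ 0.58252803 -0.04034168  0.077     ]
tcp [0.5102 0.2925 0.1997] F [0.2 0.8 0. ] gap 0.0849 t 14.53 jawdir deg -18.29
[ 1.800e-02 -4.000e-03  4.244e+00]
229 146
```

View pics/m8.png

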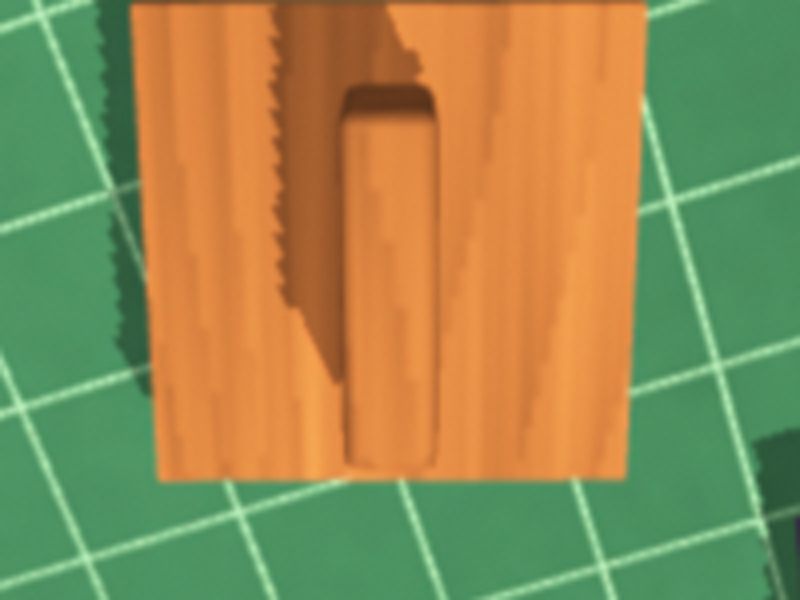

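```bash
python3 - <<'E'
from h import *
c=np.load("pics/w8.npz")
f=lambda x,y,z:back(c,229+x/4,146+y/4,z)[:2]
B=[f(x,y,.026) for x,y in[(131,3),(648,3),(627,481),(158,481)]]
print("board",np.mean(B,0),[np.hypot(*(B[i]-B[i-1])).round(4) for i in range(4)],np.degrees(np.arctan2(*(B[0]-B[3]+B[1]-B[2])[::-1])))
a,b=f(390,110,.06),f(390,469,.06); print("bar",(a+b)/2,np.hypot(*(a-b)))
for t in ((np.mean(B,0)),(a+b)/2): print(rows([*t,.03]))
E
```

```text
board [0.50766712 0.29346525] [np.float64(0.1008), np.float64(0.1005), np.float64(0.1008), np.float64(0.101)] 71.95152624755139
bar [0.5079514  0.29445821] 0.06891672283983533
tcp [0.5104 0.292  0.1999] F [ 0.3  0.2 -0.8] gap 0.0851 t 14.58 jawdir deg -18.36
[ 0.02  -0.073  4.248]
tcp [0.5104 0.292  0.1999] F [ 0.3  0.2 -0.8] gap 0.0851 t 14.58 jawdir deg -18.36
[ 0.045 -0.074  4.248]
```

```bash
python3 -m crank '{"travel":[[0.02,-0.06,0.6],[0.02,-0.06,1.3],[0.02,-0.06,2.1],[0.02,-0.06,2.9],[0.02,-0.06,3.6]],"turn":[0,0,0,0,0]}'
python3 -m crank '{"travel":[[0,0,0.25],[0,0,0.45],[0,0,0.6],[0,0,0.62],[0,0,0.62]],"turn":[0,0,0,0,0]}'
python3 -m crank '{"travel":[[0,0,0],[0,0,0],[0,0,0],[0,0,0],[0,0,0]],"turn":[0,0,0,0,0]}' 5 60
python3 -m crank '{"travel":[[0,0,0],[0,0,0],[0,0,0],[0,0,0],[0,0,0]],"turn":[0,0,0,0,0]}'
python3 - <<'E'
from h import *
print(rows([.51,.293,.03]))
E
```

```text
clock: 15.0
tcp_pos: [0.5084, 0.2925, 0.0548]
orientation: [-0.0, 0.811, 0.585, -0.001]
wrist_force: [-0.6, -0.1, 0.7]
finger_gap: 0.085
clock: 15.42
tcp_pos: [0.5096, 0.2946, 0.0332]
orientation: [0.0, 0.811, 0.585, 0.001]
wrist_force: [-0.4, 0.3, 0.2]
finger_gap: 0.0852
clock: 15.83
tcp_pos: [0.5089, 0.2947, 0.0326]
orientation: [0.0, 0.811, 0.585, 0.0]
wrist_force: [0.2, -0.1, 1.0]
finger_gap: 0.0251
clock: 16.25
tcp_pos: [0.5089, 0.2947, 0.0326]
orientation: [0.0, 0.811, 0.585, 0.0]
wrist_force: [-0.1, -0.6, 5.4]
finger_gap: 0.0171
tcp [0.5089 0.2947 0.0326] F [-0.1 -0.6  5.4] gap 0.0171 t 16.25 jawdir deg -18.33
[-0.032  0.038  0.064]
```

```bash
python3 -m crank '{"travel":[[0,0,-0.2],[0,0,-0.6],[0,0,-1.3],[0,0,-2.0],[0,0,-2.5]],"turn":[0,0,0,0,0]}'
python3 -m crank '{"travel":[[-0.35,0.21,0],[-1.0,0.6,0],[-1.85,1.1,0],[-2.8,1.67,0],[-3.68,2.2,0]],"turn":[0,0,0,0,0]}'
python3 -m crank '{"travel":[[-0.88,0.53,0],[-1.76,1.05,0],[-2.6,1.55,0],[-3.3,1.97,0],[-3.68,2.2,0]],"turn":[-0.07,-0.14,-0.21,-0.28,-0.32]}'
python3 -m crank '{"travel":[[0,0,0],[0,0,0],[0,0,0],[0,0,0]],"turn":[0,0,0,0]}'
python3 - <<'E'
from h import *
from workcell import *
import cv2
print(rows([.584,-.0405,.1326]))
c=read_camera("wrist");np.savez("pics/w9.npz",**c);d=read_camera("side");np.savez("pics/s9.npz",**d);e=read_camera("scene");np.savez("pics/e9.npz",**e)
z=lambda im,u,v,w,h:cv2.resize(im[v:v+h,u:u+w,::-1],(400,300),interpolation=cv2.INTER_CUBIC)
cv2.imwrite("pics/m9.png",np.vstack([np.hstack([z(c["image"],180,150,320,240),z(c["image"],80,240,240,180)]),np.hstack([z(d["image"],300,150,120,90+30),z(e["image"],270,210,120,90)])]))
E
```

```text
clock: 16.67
tcp_pos: [0.5083, 0.2943, 0.1336]
orientation: [0.0, 0.811, 0.585, -0.0]
wrist_force: [0.7, 0.4, -2.4]
finger_gap: 0.0168
clock: 17.08
tcp_pos: [0.5444, 0.1278, 0.1315]
orientation: [-0.0, 0.81, 0.586, -0.001]
wrist_force: [0.7, -0.1, -3.2]
finger_gap: 0.0171
clock: 17.5
tcp_pos: [0.5825, -0.0423, 0.1314]
orientation: [-0.0, 0.707, 0.707, -0.001]
wrist_force: [1.8, -0.3, -2.9]
finger_gap: 0.017
clock: 17.83
tcp_pos: [0.5818, -0.0371, 0.1317]
orientation: [-0.001, 0.707, 0.707, -0.0]
wrist_force: [0.4, 1.2, -3.6]
finger_gap: 0.0171
tcp [ 0.5818 -0.0371  0.1317] F [ 0.4  1.2 -3.6] gap 0.0171 t 17.83 jawdir deg 0.05
[-0.084  0.054 -0.023]
```

View pics/m9.png

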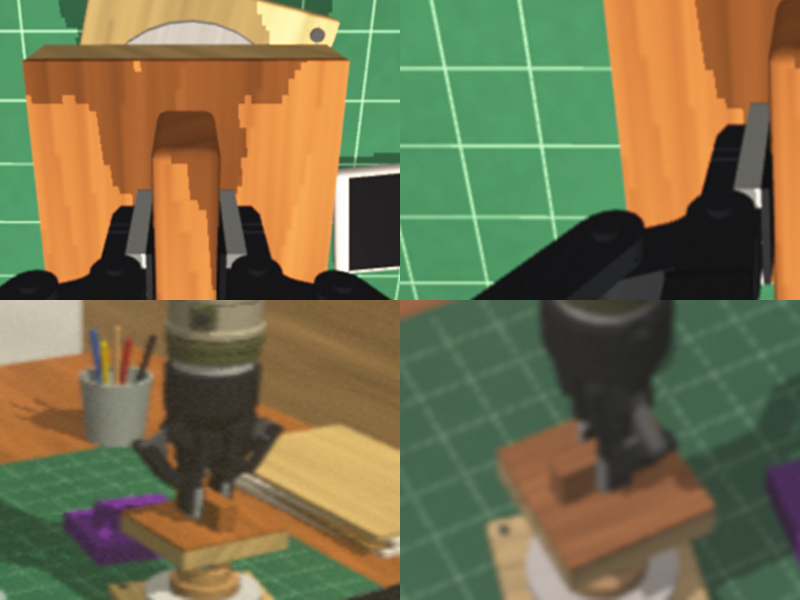

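```bash
python3 - <<'E'
from h import *
import cv2
c=np.load("pics/w9.npz"); g=cv2.cvtColor(c["image"],cv2.COLOR_RGB2GRAY).astype(float)
# front top edge row by gradient (shadowed/bright), median over columns
hsv=cv2.cvtColor(c["image"],cv2.COLOR_RGB2HSV)
r=[185+np.argmax(np.diff(c["image"][185:212,u,0].astype(int)-c["image"][185:212,u,2].astype(int))) for u in range(220,440)]
print("edge row",np.percentile(r,[10,50,90])+.5)
for v in (197.5,198.5):
    a,b=back(c,199.2,v,.1251),back(c,459.2,v,.1251); print(np.linalg.norm(a-b).round(4),((a+b)/2)[:2]-[0,.05])
p=back(c,328.8,270,.1591); print("bar",p[:2]-[0,.035])
print(rows([.584,-.0405,.1326]))
E
```

```text
edge row [185.5 198.5 198.5]
0.0998 [ 0.58086473 -0.03715021]
0.0999 [ 0.58086513 -0.03754264]
bar [ 0.58074036 -0.03763641]
tcp [ 0.5823 -0.0371  0.1321] F [-0.2 -0.9 -5.1] gap 0.0171 t 17.98 jawdir deg 0.09
[-0.086  0.042 -0.013]
```

```bash
python3 -m crank '{"travel":[[-0.03,0.02,0.05],[-0.07,0.042,0.15],[-0.07,0.042,0.28],[-0.07,0.042,0.4],[-0.07,0.042,0.45]],"turn":[0,0,0,0,0]}'
python3 -m crank '{"travel":[[0,0,0],[0,0,0],[0,0,0],[0,0,0]],"turn":[0,0,0,0]}'
python3 - <<'E'
from h import *
print(rows([.5838,-.0399,.1006]))
E
```

```text
clock: 18.4
tcp_pos: [0.5836, -0.0409, 0.1128]
orientation: [-0.001, 0.707, 0.707, -0.0]
wrist_force: [0.1, -1.0, -2.9]
finger_gap: 0.0168
clock: 18.73
tcp_pos: [0.5845, -0.0412, 0.1144]
orientation: [0.0, 0.707, 0.707, 0.0]
wrist_force: [0.5, -0.5, -3.4]
finger_gap: 0.0169
tcp [ 0.5845 -0.0412  0.1144] F [ 0.5 -0.5 -3.4] gap 0.0169 t 18.73 jawdir deg -0.0
[ 0.031 -0.018  0.345]
```

```bash
python3 -m crank '{"travel":[[0.025,-0.015,0.03],[0.025,-0.015,0.08],[0.025,-0.015,0.13],[0.025,-0.015,0.18],[0.025,-0.015,0.22]],"turn":[0,0,0,0,0]}'
python3 -m crank '{"travel":[[0,0,0],[0,0,0],[0,0,0]],"turn":[0,0,0]}'
python3 - <<'E'
from h import *
print(rows([.5838,-.0399,.1006]))
E
```

```text
clock: 19.15
tcp_pos: [0.5836, -0.0401, 0.105]
orientation: [-0.0, 0.707, 0.707, -0.0]
wrist_force: [-0.6, 0.4, -2.7]
finger_gap: 0.017
clock: 19.4
tcp_pos: [0.5837, -0.0401, 0.1053]
orientation: [0.0, 0.707, 0.707, 0.0]
wrist_force: [-0.1, 0.0, -3.1]
finger_gap: 0.0171
tcp [ 0.5837 -0.0401  0.1053] F [-0.1  0.  -3.1] gap 0.0171 t 19.4 jawdir deg 0.0
[0.005 0.002 0.119]
```

```bash
python3 -m crank '{"travel":[[0,0,0.03],[0,0,0.07],[0,0,0.1],[0,0,0.13],[0,0,0.14]],"turn":[0,0,0,0,0]}'
python3 -m crank '{"travel":[[0,0,0],[0,0,0],[0,0,0]],"turn":[0,0,0]}'
python3 -m crank '{"travel":[[0,0,0.05],[0,0,0.1],[0,0,0.15],[0,0,0.2],[0,0,0.24]],"turn":[0,0,0,0,0]}'
python3 -m crank '{"travel":[[0,0,0],[0,0,0],[0,0,0]],"turn":[0,0,0]}'
```

```text
clock: 19.82
tcp_pos: [0.5837, -0.0401, 0.1]
orientation: [0.0, 0.707, 0.707, 0.0]
wrist_force: [-1.7, 1.3, 1.6]
finger_gap: 0.0171
clock: 20.07
tcp_pos: [0.5837, -0.0401, 0.1001]
orientation: [0.0, 0.707, 0.707, 0.0]
wrist_force: [-1.1, 0.2, 0.2]
finger_gap: 0.017
clock: 20.48
tcp_pos: [0.5838, -0.0401, 0.0908]
orientation: [0.0, 0.707, 0.707, 0.0]
wrist_force: [-4.5, 0.3, 10.2]
finger_gap: 0.017
clock: 20.73
tcp_pos: [0.5838, -0.0401, 0.091]
orientation: [0.0, 0.707, 0.707, 0.0]
wrist_force: [-4.5, 0.4, 8.6]
finger_gap: 0.017
```

```bash
python3 -m crank '{"travel":[[0,0,0.03],[0,0,0.06],[0,0,0.08],[0,0,0.08],[0,0,0.08]],"turn":[0,0,0,0,0]}'
python3 -m crank '{"travel":[[0,0,0],[0,0,0],[0,0,0],[0,0,0],[0,0,0]],"turn":[0,0,0,0,0]}'
python3 - <<'E'
from workcell import *
import cv2,numpy as np
d=read_camera("side");e=read_camera("scene");c=read_camera("wrist")
z=lambda im,u,v,w,h:cv2.resize(im[v:v+h,u:u+w,::-1],(400,300),interpolation=cv2.INTER_CUBIC)
cv2.imwrite("pics/m10.png",np.vstack([np.hstack([z(d["image"],300,195,120,90),z(e["image"],270,230,120,90)]),np.hstack([z(c["image"],180,150,320,240),z(e["image"],0,0,640,480)])]))
E
```

```text
clock: 21.15
tcp_pos: [0.584, -0.0402, 0.0904]
orientation: [0.001, 0.707, 0.707, 0.001]
wrist_force: [-9.4, 1.3, 23.6]
finger_gap: 0.0171
clock: 21.57
tcp_pos: [0.584, -0.0401, 0.0904]
orientation: [0.001, 0.707, 0.707, 0.001]
wrist_force: [-9.6, 1.3, 24.3]
finger_gap: 0.017
```

View pics/m10.png

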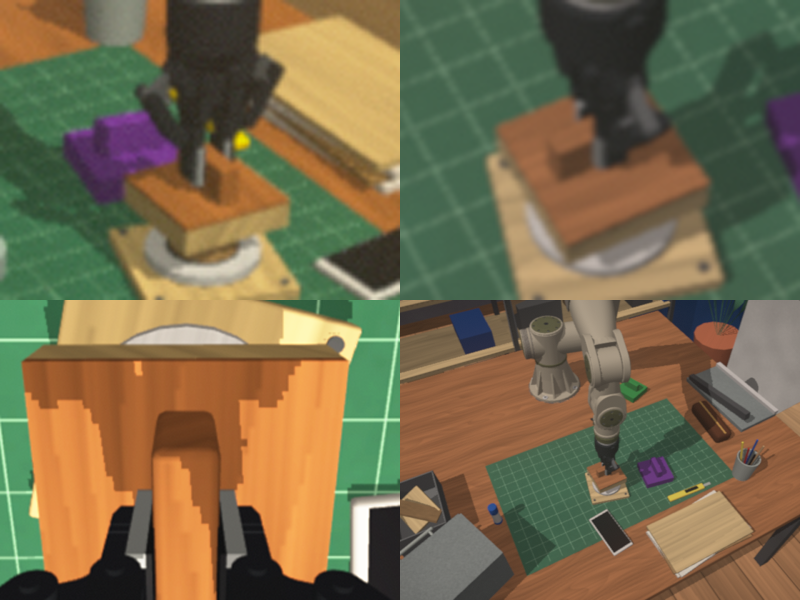

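The board is level and on the stack. Its height has stopped changing while the force jumped to 24 N, so the platen is on its stop.

```bash
python3 -c "
from workcell import *
print(hand_in()); s=get_state(); print(s['tcp_pos'],s['wrist_force'],s['clock'])"
```

```text
the job is handed in; nothing more can be done
None
the job is handed in; nothing more can be done
```

I stacked the large disc and then the small disc over the pin and let go of each. I then set the brown pressing board on the pin, pressed the platen to its stop, and handed in at about 21.7 s while still gripping and pressing. `hand_in()` reports no verdict, so the result below is from my own checks.

- **Board seated:** its underside passed about 4 mm below the pin tip with only its own weight on the wrist. That means the blind hole had dropped onto the pin.
- **Platen at its stop:** at the end the board's underside came out at 57.8 mm, against 58 mm expected. The force jumped from about 9 N to 24 N while the height changed by less than 1 mm.
- **Discs and board:** pictures after each placing showed both discs flat with the pin inside the hole, and the last picture shows the board level on the stack. The other things looked undisturbed by eye; I did not measure them.
- **Disagreements:** the cameras differed by 1–3 mm, and up to about 5 mm in x for the pin between the side and wrist cameras. I placed mainly by the wrist camera. A sideways force of about 10 N was present under the final press, well below the limits.

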